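# Front hub onto the service cradle

### The arm

A 6-joint arm with a two-finger parallel gripper is mounted at the origin on the work surface. World frame = base frame: x ahead of the robot, y to its left, z up, the work surface at z = 0. Lengths are in m, angles in rad, forces in N, time in s.
With the tool pointing down it reaches from about 0.15 to 0.775 m from the base axis. Payload 6.1 kg.
Tool frame: the origin (TCP) lies at the very end of the fingers, on their centre line; the grasp point (between the pads) lies 19 mm behind it; z points along the fingers, y is the line along which they close (so a half turn about z gives the same grasp; the last joint's range is limited). The gripper opens to 85 mm and grips with 20 to 120 N. Pads are 22 mm wide; open, the fingers measure 114 mm over their backs; the gripper's body (76 mm by 85 mm) begins 54 mm behind the grasp point. The pads swing forward as they close: fully open they stand 13 mm farther back than shut.
Start: joints at [-1.265, 0.126, -0.04, 1.405, 0, 1.571], TCP at [0.158, -0.501, 0.231] pointing down, gripper open.
Joint ranges: [-2.72, 2.72], [-0.95, 1.95], [-1.27, 1.35], [-1.78, 2.02], [-1.46, 1.47], [-3.14, 3.14]. Speed limits (rad/s): [2.39, 2.39, 3.01, 3.14, 3.14, 3.14].

### API

Orientations are given as [roll, pitch, yaw] about the fixed x, y, z axes, in that order (R = Rz(yaw) Ry(pitch) Rx(roll)).
In Python, from cell import r, cams gives the robot as it stands.
- The arm moves only by the tool play_rows, never from a script. Its argument "targets" is a list of rows, each a list of 7 numbers: the gripper command: -1 is shut, 1 is fully open, values between are in proportion, then the shift along the world's x, y, z in m, then the turn, a rotation vector about the world's x, y, z in rad. In form: [[claw, x, y, z, wx, wy, wz], ...]. A call has 1 to 20 rows; each row shifts and turns the commanded pose from where the row before left it; what a row does not reach is not made up. A row lasts 1/12 s, in which the tool goes at most 41.7 mm and 7.16 degrees, less where a joint would pass 70% of its speed; a pose out of reach is approached as far as the arm can. A call is refused whole if a number of a shift passes 0.0417 or a number of a turn 0.125, either way. A call with a gripper value outside its range is refused whole. The fingers move at their own pace and stop on an object; "force" is the grip in N (left out, the last holds). Time passes only in rows, so rows that do not move let the fingers close. It gives the time, the measured TCP pose, the force, the opening and the grip force at its end, in the units of the state.
- r.get_state(): the state, without advancing time (a new reading comes with each control period).
- cams.get_image(name): name is "side" or "top" or "wrist"; returns (picture, depth): 420x560x3 uint8, blue, green, red; 420x560 float32, m along the optical axis (not along the pixel's ray), 0 where there is no reading.
- cams.calibration(name): a dict with "vfov" (degrees; the focal length in pixels is half the picture's height over the tangent of half this angle, whatever the lens; pixels are square), "cx", "cy" (the principal point, pixels), "k1" (the pictures are not rectified: a ray, as slopes to the right and down, at radius r is drawn at 1 + k1 r^2 times it, then the intrinsics apply), "extrinsics" (4x4, takes a point from camera to world coordinates); the wrist camera has in their place "T_tool_cam" (4x4, takes a point from camera to tool coordinates, whose origin is the TCP and whose axes are the flange's). Camera axes: x right, y up, looking along -z (the intrinsics and any distortion apply to the point x, -y, -z); pixel columns grow to the right and rows downward; lengths in m; the calibration is good to about 2 mm. A picture is of the moment at which its call begins: read the wrist's pose just before it. calibration takes no time and is no camera call.
- r.sign_off(): hands the job in; it is judged then, once.
The state is a dict: "clock": time; "q": joint angles; "joint_velocities": joint speeds; "joint_efforts": joint torques, N m; "tcp_pos": TCP position; "orientation": TCP orientation; "contact_force": force on the tool from outside, world axes, zero at the start; "moment": the same for the moment, N m; "finger_gap": finger opening in m; "grasp_force": force on a finger pad.
Only numpy, scipy, OpenCV 4.12 (cv2) and the standard library are available. Lean on these libraries where they do the work, as an engineer would, in place of code of your own. Each camera call takes 0.05 s, during which the arm holds its last target. There are 200 camera calls.

### The job

Put the front hub (the smaller of the two bicycle hubs, with the shorter axle) onto the service cradle that fits it, the narrower of the two, so that both ends of its axle lie fully down in the V notches and the hub is let go and at rest. Lower it into the notches before you let go, do not drop or ram it, and leave the rear hub where it is.

Things in the scene. Friction and masses are not known exactly. Their poses are not given: they have to be found in the camera images.
- front_hub_center (a point): Centre of the smaller, front hub, 250 g, aluminium, 24 mm up, lying on bench. Local y along the axle, x level across it, z up. Barrel 28 mm in diameter, free to grip for 63 mm between two flanges (48 mm across, 5 thick, at y = -34 and +34). Dark locknuts, 18 mm in diameter, out to 46 mm; steel axle, 9.5 mm in diameter, out to 72 mm either side. Both ends alike. Lobed flanges, it does not roll.
- narrow_cradle_seat (a point): Where the front hub's centre lies once seated, 65 mm up, mid fixed narrow cradle: dark steel base 70 x 140 x 10 mm, two 7 mm uprights, inner faces at y = -57 and +57 (11 mm play each way), each with a V notch for the axle. Local y from notch to notch (hub may lie either way round), z up. V walls 60 deg from level, mouth 32 mm wide; prong tips 18 mm above this point, 25 mm out in x.
- wide_cradle_seat (a point): The like point of the wide cradle, meant for the rear hub and not used here: same form and height, but its uprights' inner faces are 80 mm either side along y, so the front hub's axle is too short to reach its notches.
- rear_hub_center (a point): Centre of the larger, rear hub, which must stay where it is: on its axle, 30 mm above the bench. Flanges 60 mm across, barrel 36 mm in diameter, a splined steel cylinder 34 mm in diameter on its +y side, axle 184 mm long along y.
Not all that is in view belongs to the job. What is shaped like the part that bears front_hub_center but red is not meant.

How it is judged:
By the outcome, as a careful person would: the job done as asked, in the order asked, and still so for the second after the job is handed in, with the robot touching nothing.
It also fails if it takes over 40 s, if anything falls off the work surface, if the arm or the gripper's body presses on something with over 40 N, if the wrist force passes 120 N, or if a joint passes its speed limit or range.

## Working session

There is one attempt and no reset: what is moved stays moved. The work goes in short steps, Python scripts to look and compute and a tool call to move; the robot and the scene stay as the last step left them, time stands still between calls to the robot, and variables do not carry over. Pictures are saved under pics/ and viewed, at most 10 in all, crops included, and the job is handed in when it is done.

Besides the shell and the picture viewer there is one more tool, called after "Emit:" by a JSON object that holds its "fn" and its "kwargs", one argument or row to a line. play_rows: Moves the arm, as the interface text tells. Its arguments: {"type":"object","properties":{"targets":{"type":"array","items":{"type":"array","items":{"type":"number"}}},"force":{"type":"number"}},"required":["targets"]}

```bash
ls; mkdir -p pics
cat > h.py <<'E'
import numpy as np, cv2
from cell import r, cams
from scipy.spatial.transform import Rotation as R
def snap(n):
    s=r.get_state(); im,d=cams.get_image(n); c=cams.calibration(n)
    if 'extrinsics' in c: T=np.array(c['extrinsics'])
    else:
        W=np.eye(4); W[:3,:3]=R.from_euler('xyz',s['orientation']).as_matrix(); W[:3,3]=s['tcp_pos']
        T=W@np.array(c['T_tool_cam'])
    return np.array(im),np.array(d),c,T
def slopes(c,uv):
    f=210/np.tan(np.radians(c['vfov'])/2)
    K=np.array([[f,0,c['cx']],[0,f,c['cy']],[0,0,1]])
    return cv2.undistortPoints(np.array(uv,float).reshape(-1,1,2),K,np.array([c['k1'],0,0,0,0.])).reshape(-1,2)
def plane(c,T,uv,z):
    s=slopes(c,uv); d=np.c_[s[:,0],-s[:,1],-np.ones(len(s))]@T[:3,:3].T; o=T[:3,3]
    return o+d*((z-o[2])/d[:,2])[:,None]
def pts(c,T,uv,dep):
    s=slopes(c,uv); p=np.c_[s[:,0],-s[:,1],-np.ones(len(s))]*np.array(dep)[:,None]
    return p@T[:3,:3].T+T[:3,3]
E
python3 - <<'E'
from h import *
print(r.get_state())
for n in ['side','top']:
    im,d,c,T=snap(n); cv2.imwrite(f'pics/{n}0.png',im); np.savez(f'pics/{n}0.npz',im=im,d=d); print(n,c)
E
```

```text
pics
{'clock': 0.0, 'q': array([-1.26503187e+00,  1.26402713e-01, -4.06391792e-02,  1.40540734e+00,
       -3.08930962e-07,  1.57081553e+00]), 'joint_velocities': array([ 7.80404239e-04,  7.86047658e-04,  6.14573026e-04, -1.89202352e-04,
       -1.21509472e-03, -7.20651153e-05]), 'joint_efforts': array([-2.18889712e-03, -4.35910892e+01,  3.52926421e+01,  1.72926189e-02,
       -2.16788649e-04, -6.10102092e-06]), 'tcp_pos': array([ 0.15790922, -0.50024549,  0.2305023 ]), 'orientation': array([-3.13993975e+00,  3.40664662e-07,  3.05745254e-01]), 'contact_force': array([ 0.07737691, -0.26830601, -0.5609775 ]), 'moment': array([-0.00777713, -0.01730301, -0.0164778 ]), 'grasp_force': 0.0, 'finger_gap': 0.08529851302395285}
side {'vfov': 42.53230250538453, 'cx': 282.6227515916819, 'cy': 201.85178528576736, 'k1': -0.19000493417832126, 'extrinsics': array([[-0.89713138,  0.33388539, -0.28926776,  0.16787172],
       [-0.44127183, -0.64640182,  0.62244989,  0.56841783],
       [ 0.02084372,  0.68606504,  0.72724157,  0.80595488],
       [ 0.        ,  0.        ,  0.        ,  1.        ]])}
top {'vfov': 54.23339075572763, 'cx': 274.4899221824425, 'cy': 209.6755975573281, 'k1': -0.035108311266728455, 'extrinsics': array([[-0.05673096,  0.97669286, -0.20700882,  0.3252681 ],
       [-0.99837067, -0.05677049,  0.00575428, -0.04007848],
       [-0.00613183,  0.20699798,  0.97832215,  0.82991817],
       [ 0.        ,  0.        ,  0.        ,  1.        ]])}
```

View pics/top0.png

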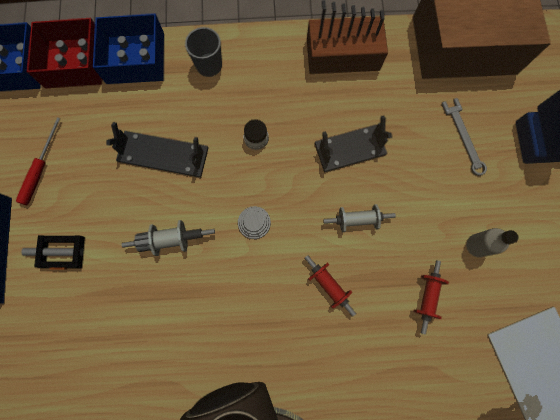

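View pics/side0.png

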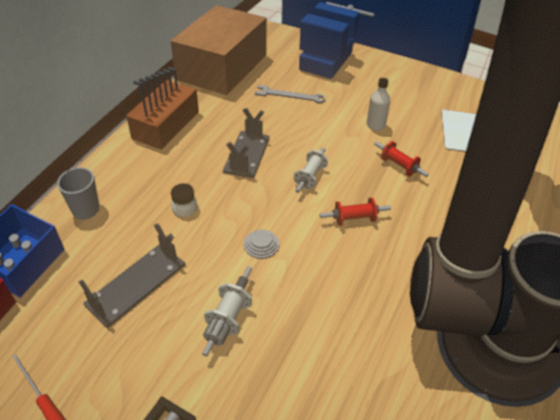

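The top view has four hub-like parts: silver at (360,218), larger silver with a splined cylinder at (167,239), and red at (329,287) and (431,297). The silver one at (360,218) is small, has symmetric ends and isn't red, so it fits the front hub. The narrow cradle is at (352,148) and the wide one at (160,152). I'll confirm this in a crop and measure.

Run:
```python
from h import *
z=np.load('pics/top0.npz'); im,d=z['im'],z['d']; c=cams.calibration('top'); T=np.array(c['extrinsics'])
cv2.imwrite('pics/crop1.png',cv2.resize(im[105:245,300:420],None,fx=4.2,fy=4.2,interpolation=cv2.INTER_CUBIC))
# depth-based heights
v,u=np.mgrid[0:420,0:560]; P=pts(c,T,np.c_[u.ravel(),v.ravel()],d.ravel()).reshape(420,560,3)
H=P[...,2]
print('bench z',np.median(H[180:200,300:400]))
def seg(u0,u1,v0,v1,lo,hi):
    m=np.zeros(H.shape,bool); m[v0:v1,u0:u1]=(H[v0:v1,u0:u1]>lo)&(H[v0:v1,u0:u1]<hi); return m
def rep(n,m):
    p=P[m]; x=p[:,:2]; mu=x.mean(0); w,V=np.linalg.eigh(np.cov(x.T)); a=V[:,1]; t=(x-mu)@a
    print(n,len(p),'mean',p.mean(0).round(4),'axis deg',np.degrees(np.arctan2(a[1],a[0])).round(1),'ext',t.min().round(3),t.max().round(3),'mid',(mu+a*(t.min()+t.max())/2).round(4),'zmax',p[:,2].max().round(3))
rep('hub',seg(310,405,195,240,.012,.08))
rep('prongs',seg(305,405,105,180,.04,.12))
rep('prongL',seg(305,345,105,180,.04,.12)); rep('prongR',seg(365,405,105,180,.04,.12))
rep('base',seg(305,405,125,180,.006,.014))
```

```text
bench z -0.0004015618400715626
hub 856 mean [ 0.4678 -0.2122  0.0338] axis deg 91.2 ext -0.073 0.071 mid [ 0.4679 -0.2131] zmax 0.05
prongs 367 mean [ 0.6254 -0.218   0.0642] axis deg 102.8 ext -0.061 0.069 mid [ 0.6245 -0.2141] zmax 0.084
prongL 167 mean [ 0.6107 -0.1536  0.0653] axis deg -167.2 ext -0.025 0.024 mid [ 0.6113 -0.1535] zmax 0.084
prongR 200 mean [ 0.6376 -0.2718  0.0632] axis deg -166.0 ext -0.025 0.023 mid [ 0.6381 -0.2716] zmax 0.084
base 1764 mean [ 0.6234 -0.2153  0.0097] axis deg 105.3 ext -0.069 0.072 mid [ 0.6229 -0.2136] zmax 0.014
```

View pics/crop1.png

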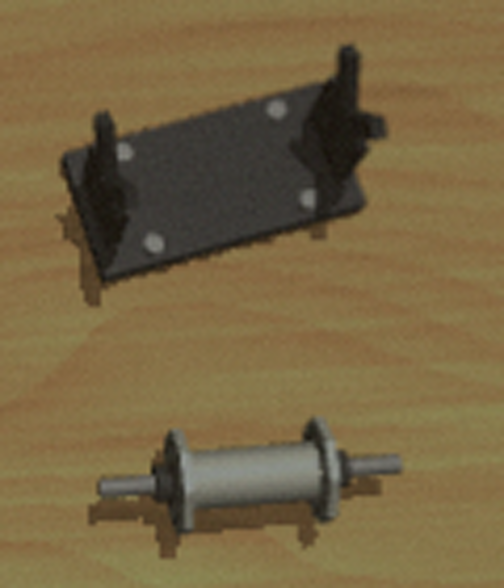

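The crop shows the silver, symmetric front hub, about 144 mm long, at crop (250,475), and the narrow cradle above it. The hub is at about (0.468,-0.213) with its axis at 91°. The seat is at about (0.625,-0.2125) with its axis at 103°. I'll move above the hub.

Emit:
{"fn": "play_rows", "kwargs": {
  "targets": [
    [1,0.0258,0.0239,0,0,0,0.1072],
    [1,0.0258,0.0239,0,0,0,0.1072],
    [1,0.0258,0.0239,0,0,0,0.1072],
    [1,0.0258,0.0239,0,0,0,0.1072],
    [1,0.0258,0.0239,0,0,0,0.1072],
    [1,0.0258,0.0239,0,0,0,0.1072],
    [1,0.0258,0.0239,0,0,0,0.1072],
    [1,0.0258,0.0239,0,0,0,0.1072],
    [1,0.0258,0.0239,0,0,0,0.1072],
    [1,0.0258,0.0239,0,0,0,0.1072],
    [1,0.0258,0.0239,0,0,0,0.1072],
    [1,0.0258,0.0239,0,0,0,0.1072],
    [1,0,0,-0.02,0,0,0],
    [1,0,0,-0.02,0,0,0],
    [1,0,0,0,0,0,0],
    [1,0,0,0,0,0,0]
  ]
}}

```text
clock: 1.43
tcp_pos: [0.4668, -0.2133, 0.1904]
orientation: [-3.139, -0.001, 1.592]
contact_force: [0.0, 0.1, 0.0]
finger_gap: 0.0853
grasp_force: 0.0
```

Run:
```python
from h import *
s=r.get_state(); print(s['clock'],s['tcp_pos'],s['orientation'],s['q'][5])
im,d,c,T=snap('wrist'); cv2.imwrite('pics/wrist1.png',im); np.savez('pics/wrist1.npz',im=im,d=d,T=T)
v,u=np.mgrid[0:420,0:560]; P=pts(c,T,np.c_[u.ravel(),v.ravel()],d.ravel()).reshape(420,560,3)
near=(abs(P[...,0]-.468)<.05)&(abs(P[...,1]+.213)<.09)&(d>0)
m=near&(P[...,2]>.012)&(P[...,2]<.06)
x=P[m][:,:2]; mu=x.mean(0); w,V=np.linalg.eigh(np.cov(x.T)); a=V[:,1]; t=(x-mu)@a
print(m.sum(),np.degrees(np.arctan2(a[1],a[0])),t.min(),t.max(),mu+a*(t.min()+t.max())/2, P[m][:,2].max())
q=x-mu-a*(t.min()+t.max())/2; t=q@a; n=np.array([-a[1],a[0]]); w=q@n
for lo,hi in [(-.025,.025),(-.07,-.05),(.05,.07)]:
    k=(t>lo)&(t<hi); print(lo,hi,k.sum(),w[k].min(),w[k].max())
```

```text
1.4333 [ 0.46682967 -0.21330336  0.19035278] [-3.13885619e+00 -1.26445197e-03  1.59245248e+00] 1.1205757945872494
3811 91.49560317736169 -0.07592075652093921 0.06888778831266877 [ 0.46843535 -0.21394546] 0.04927514684778528
-0.025 0.025 1543 -0.014033223103070817 0.013952332763769058
-0.07 -0.05 184 -0.004573474403397437 0.004570668227290021
0.05 0.07 252 -0.004306608896344927 0.004723043618123713
```

View pics/wrist1.png

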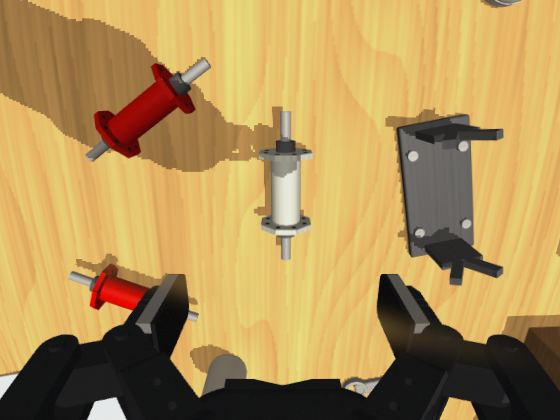

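The wrist view shows the silver hub at (286,190) with its axle vertical in the picture, and the cradle at (438,190). The fingers straddle the hub correctly. I'll descend and grip.

Emit:
{"fn": "play_rows", "kwargs": {
  "targets": [
    [0.5,0.0016,-0.0006,-0.03,0,0,0.005],
    [0.5,0,0,-0.035,0,0,0],
    [0.5,0,0,-0.035,0,0,0],
    [0.5,0,0,-0.035,0,0,0],
    [0.5,0,0,-0.025,0,0,0],
    [0.5,0,0,-0.015,0,0,0],
    [0.5,0,0,-0.008,0,0,0],
    [0.5,0,0,0,0,0,0],
    [-1,0,0,0,0,0,0],
    [-1,0,0,0,0,0,0],
    [-1,0,0,0,0,0,0],
    [-1,0,0,0,0,0,0],
    [-1,0,0,0,0,0,0],
    [-1,0,0,0,0,0,0],
    [-1,0,0,0,0,0,0],
    [-1,0,0,0,0,0,0]
  ],
  "force": 50
}}

```text
clock: 2.82
tcp_pos: [0.4703, -0.2151, 0.0101]
orientation: [3.139, 0.002, 1.597]
contact_force: [-1.0, -0.3, 6.8]
finger_gap: 0.0263
grasp_force: 48.8
```

Emit:
{"fn": "play_rows", "kwargs": {
  "targets": [
    [-1,0,0,0.005,0,0,0],
    [-1,0,0,0.015,0,0,0],
    [-1,0,0,0.03,0,0,0],
    [-1,0,0,0.035,0,0,0],
    [-1,0,0,0.035,0,0,0],
    [-1,0,0,0.02,0,0,0],
    [-1,0,0,0,0,0,0],
    [-1,0,0,0,0,0,0]
  ]
}}

```text
clock: 3.48
tcp_pos: [0.4698, -0.2146, 0.1493]
orientation: [3.139, 0.001, 1.597]
contact_force: [0.1, -0.3, -4.0]
finger_gap: 0.0265
grasp_force: 49.8
```

```bash
cat > m.py <<'E'
from h import *
def cloud(n):
    im,d,c,T=snap(n); v,u=np.mgrid[0:420,0:560]
    return im,d,pts(c,T,np.c_[u.ravel(),v.ravel()],d.ravel()).reshape(420,560,3)
E
python3 - <<'E'
from m import *
z=np.load('pics/wrist1.npz'); c=cams.calibration('wrist'); d=z['d']
v,u=np.mgrid[0:420,0:560]; P=pts(c,z['T'],np.c_[u.ravel(),v.ravel()],d.ravel()).reshape(420,560,3)
def prongs(P,d):
    a=np.radians(103); ey=np.array([np.cos(a),np.sin(a)]); ex=np.array([ey[1],-ey[0]])
    q=P[...,:2]-[.6247,-.2125]; tx=q@ex; ty=q@ey
    C=[]
    for sg in (1,-1):
        m=(d>0)&(P[...,2]>.055)&(P[...,2]<.09)&(abs(tx)<.035)&(abs(ty-sg*.0605)<.012)
        print('prong',sg,m.sum(),'tx',np.percentile(tx[m],[1,99]).round(4),'ty',np.percentile(ty[m],[1,50,99]).round(4),'z',P[m][:,2].max().round(4))
        x=np.percentile(tx[m],[1,99]).mean(); y=np.percentile(ty[m],[1,99]).mean(); C.append(np.array([.6247,-.2125])+x*ex+y*ey)
    D=C[0]-C[1]; print('mid',(C[0]+C[1])/2,'deg',np.degrees(np.arctan2(D[1],D[0])),'len',np.linalg.norm(D))
prongs(P,d)
s=r.get_state(); print(s['clock'],s['tcp_pos'],s['orientation'],s['finger_gap'],s['contact_force'])
for n in ['top','side']:
    im,d,P=cloud(n); cv2.imwrite(f'pics/{n}2.png',im); prongs(P,d)
    # axle ends: points 50-72 mm from tool along world y, near tcp
    q=P-s['tcp_pos']
    for sg in (1,-1):
        m=(d>0)&(abs(q[...,0])<.015)&(sg*q[...,1]>.05)&(sg*q[...,1]<.08)&(q[...,2]>-.02)&(q[...,2]<.06)
        if m.sum(): p=P[m]; print(n,'axle',sg,m.sum(),p.mean(0).round(4),'y ext',p[:,1].min().round(4),p[:,1].max().round(4),'zmax',np.percentile(p[:,2],95).round(4))
E
```

```text
prong 1 704 tx [-0.0252  0.0227] ty [0.0555 0.06   0.0627] z 0.0841
prong -1 760 tx [-0.0244  0.0225] ty [-0.0659 -0.0593 -0.0577] z 0.0837
mid [ 0.62390478 -0.21407224] deg 103.14166624689838 len 0.12083957014383656
3.4833 [ 0.46984116 -0.21464915  0.14930377] [3.13934849e+00 1.05407264e-03 1.59722362e+00] 0.026452734345276438 [ 0.08157671 -0.26086657 -3.99040657]
prong 1 121 tx [-0.0232  0.0242] ty [0.0555 0.0604 0.0632] z 0.0841
prong -1 134 tx [-0.0228  0.023 ] ty [-0.0657 -0.06   -0.0581] z 0.084
mid [ 0.62527488 -0.21364441] deg 102.81855433355166 len 0.12125114322496111
top axle 1 87 [ 0.4678 -0.1519  0.1662] y ext -0.1646 -0.1402 zmax 0.1689
prong 1 143 tx [-0.0239  0.0231] ty [0.0544 0.0613 0.0653] z 0.0833
prong -1 136 tx [-0.0232  0.0219] ty [-0.0664 -0.059  -0.0541] z 0.0844
mid [ 0.62422465 -0.2127946 ] deg 102.872978901227 len 0.12007675033499349
side axle 1 63 [ 0.4652 -0.1503  0.1636] y ext -0.1644 -0.1366 zmax 0.1667
```

View pics/side2.png

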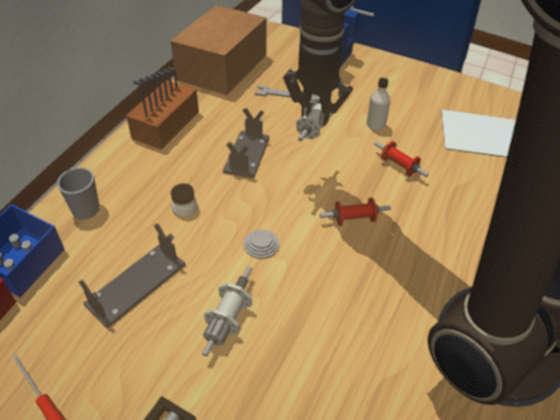

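The side view shows the hub held at (312,120), level and clear of the bench, with the rear hub and cradles unmoved. I'll carry it over the seat, turning 11.5°.

Emit:
{"fn": "play_rows", "kwargs": {
  "targets": [
    [-1,0.0194,0.0001,0,0,0,0.025],
    [-1,0.0194,0.0001,0,0,0,0.025],
    [-1,0.0194,0.0001,0,0,0,0.025],
    [-1,0.0194,0.0001,0,0,0,0.025],
    [-1,0.0194,0.0001,0,0,0,0.025],
    [-1,0.0194,0.0001,0,0,0,0.025],
    [-1,0.0194,0.0001,0,0,0,0.025],
    [-1,0.0194,0.0001,0,0,0,0.025],
    [-1,0,0,-0.015,0,0,0],
    [-1,0,0,-0.02,0,0,0],
    [-1,0,0,-0.01,0,0,0],
    [-1,0,0,0,0,0,0],
    [-1,0,0,0,0,0,0]
  ]
}}

```text
clock: 4.67
tcp_pos: [0.6232, -0.2132, 0.1015]
orientation: [-3.138, -0.002, 1.797]
contact_force: [0.3, -0.2, -1.9]
finger_gap: 0.0263
grasp_force: 50.0
```

Run:
```python
from m import *
s=r.get_state(); print(s['clock'],s['tcp_pos'],s['orientation'],s['finger_gap'],s['contact_force'])
a=np.radians(102.95); ey=np.array([np.cos(a),np.sin(a)]); ex=np.array([ey[1],-ey[0]])
I=[]
for n in ['top','side','wrist']:
    im,d,P=cloud(n); 
    q=P[...,:2]-[.6245,-.2135]; tx=q@ex; ty=q@ey
    for sg in (1,-1):
        m=(d>0)&(abs(tx)<.02)&(sg*ty>.05)&(sg*ty<.085)&(P[...,2]>.09)&(P[...,2]<.15)
        if m.sum()>5: print(n,sg,m.sum(),'tx',np.percentile(tx[m],[2,50,98]).round(4),'ty',ty[m].min().round(4),ty[m].max().round(4),'z',np.percentile(P[m][:,2],[5,50,95]).round(4))
    if n!='wrist':
        u0,v0=(290,80) if n=='top' else (180,60)
        I.append(cv2.resize(im[v0:v0+140,u0:u0+130],None,fx=3,fy=3,interpolation=cv2.INTER_CUBIC))
cv2.imwrite('pics/over.png',np.hstack(I)); cv2.imwrite('pics/wrist3.png',im)
```

```text
4.6667 [ 0.62317853 -0.21322203  0.10152401] [-3.13837281e+00 -2.06669669e-03  1.79710400e+00] 0.02631670685554885 [ 0.28196572 -0.24877627 -1.90381524]
top 1 75 tx [-0.0056 -0.0021  0.0033] ty 0.0502 0.0746 z [0.1148 0.1191 0.1215]
side 1 54 tx [-0.0055 -0.0018  0.0041] ty 0.0501 0.0768 z [0.1137 0.1201 0.1221]
wrist 1 1582 tx [-0.0054 -0.001   0.0036] ty 0.05 0.0735 z [0.1186 0.1212 0.1226]
```

View pics/over.png

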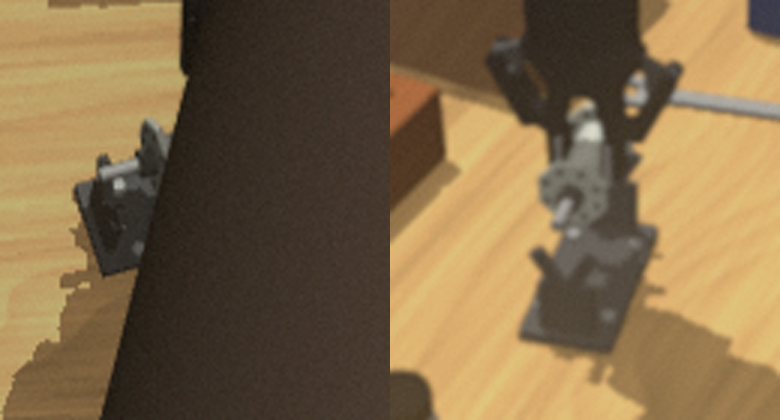

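The crops show the hub over the cradle, with the +y axle end above its notch (left crop (120,170), right crop (565,210)). It is within 1 mm sideways. I'll lower it slowly.

Emit:
{"fn": "play_rows", "kwargs": {
  "targets": [
    [-1,0.001,0,-0.008,0,0,0],
    [-1,0,0,-0.008,0,0,0],
    [-1,0,0,-0.008,0,0,0],
    [-1,0,0,-0.006,0,0,0],
    [-1,0,0,-0.005,0,0,0],
    [-1,0,0,-0.004,0,0,0],
    [-1,0,0,-0.003,0,0,0],
    [-1,0,0,0,0,0,0],
    [-1,0,0,0,0,0,0]
  ]
}}

```text
clock: 5.57
tcp_pos: [0.6255, -0.2136, 0.0613]
orientation: [-3.142, -0.0, 1.797]
contact_force: [0.3, -0.5, -2.1]
finger_gap: 0.0264
grasp_force: 50.0
```

Emit:
{"fn": "play_rows", "kwargs": {
  "targets": [
    [-1,0,0,-0.002,0,0,0],
    [-1,0,0,-0.002,0,0,0],
    [-1,0,0,-0.002,0,0,0],
    [-1,0,0,-0.001,0,0,0],
    [-1,0,0,-0.001,0,0,0],
    [-1,0,0,0,0,0,0],
    [-1,0,0,0,0,0,0]
  ]
}}

```text
clock: 6.15
tcp_pos: [0.6254, -0.2136, 0.0532]
orientation: [-3.142, -0.0, 1.797]
contact_force: [0.4, 0.1, -2.0]
finger_gap: 0.0267
grasp_force: 50.0
```

Emit:
{"fn": "play_rows", "kwargs": {
  "targets": [
    [-1,0,0,-0.001,0,0,0],
    [-1,0,0,0,0,0,0],
    [-1,0,0,-0.001,0,0,0],
    [-1,0,0,0,0,0,0],
    [-1,0,0,0,0,0,0]
  ]
}}

```text
clock: 6.57
tcp_pos: [0.6253, -0.2138, 0.0516]
orientation: [-3.141, 0.0, 1.797]
contact_force: [-2.0, -1.1, 0.7]
finger_gap: 0.0267
grasp_force: 50.5
```

Emit:
{"fn": "play_rows", "kwargs": {
  "targets": [
    [-1,-0.0003,0,-0.001,0,0,0],
    [-1,0,0,0,0,0,0],
    [-1,0,0,-0.001,0,0,0],
    [-1,0,0,0,0,0,0],
    [-1,0,0,0,0,0,0]
  ]
}}

```text
clock: 6.98
tcp_pos: [0.625, -0.2139, 0.0507]
orientation: [3.141, 0.001, 1.797]
contact_force: [-6.9, 0.4, 9.7]
finger_gap: 0.0266
grasp_force: 51.4
```

```bash
cat > ax.py <<'E'
from m import *
s=r.get_state(); print(s['clock'],s['tcp_pos'],s['contact_force'],s['moment'])
a=np.radians(102.95); ey=np.array([np.cos(a),np.sin(a)]); ex=np.array([ey[1],-ey[0]])
for n in ['top','side','wrist']:
    im,d,P=cloud(n); cv2.imwrite(f'pics/{n}_{s["clock"]:.2f}.png',im)
    q=P[...,:2]-[.6245,-.2135]; tx=q@ex; ty=q@ey
    for sg in (1,-1):
        m=(d>0)&(abs(tx)<.005)&(sg*ty>.045)&(sg*ty<.055)&(P[...,2]>.05)&(P[...,2]<.09)
        e=(d>0)&(abs(tx)<.005)&(sg*ty>.066)&(sg*ty<.085)&(P[...,2]>.05)&(P[...,2]<.09)
        for k,l in ((m,'inner'),(e,'outer')):
            if k.sum()>2: print(n,sg,l,k.sum(),'tx',np.percentile(tx[k],[2,50,98]).round(4),'ty',ty[k].min().round(4),ty[k].max().round(4),'z95',np.percentile(P[k][:,2],95).round(4))
E
python3 ax.py
```

```text
6.9833 [ 0.62502138 -0.21393394  0.05071613] [-6.92791021  0.44473193  9.6556576 ] [-0.01004273  1.23542019  0.04741202]
top 1 inner 28 tx [-0.0046 -0.0005  0.0042] ty 0.0451 0.0548 z95 0.0741
top 1 outer 21 tx [-0.0034 -0.0003  0.0044] ty 0.0663 0.0733 z95 0.0704
side 1 inner 25 tx [-0.0045 -0.0013  0.0049] ty 0.0461 0.0545 z95 0.0735
side 1 outer 19 tx [-0.0045 -0.0005  0.0043] ty 0.0662 0.0765 z95 0.0704
wrist 1 inner 718 tx [-0.0048 -0.0001  0.0046] ty 0.045 0.055 z95 0.0733
wrist 1 outer 531 tx [-0.0049 -0.0005  0.004 ] ty 0.066 0.0733 z95 0.0695
```

The +y end is seated: the axle top is at z≈0.070, so its centre is at ≈0.065. I'll relax the side load, ease the grip, open and retreat.

Emit:
{"fn": "play_rows", "kwargs": {
  "targets": [
    [-1,-0.0008,0,0,0,0,0],
    [-1,0,0,0,0,0,0],
    [-1,0,0,0,0,0,0],
    [-1,0,0,0,0,0,0]
  ],
  "force": 20
}}

```text
clock: 7.47
tcp_pos: [0.625, -0.2139, 0.0508]
orientation: [3.14, 0.001, 1.797]
contact_force: [-3.6, -0.0, 6.5]
finger_gap: 0.0264
grasp_force: 51.1
```

Emit:
{"fn": "play_rows", "kwargs": {
  "targets": [
    [-0.35,0,0,0,0,0,0],
    [-0.3,0,0,0,0,0,0],
    [-0.2,0,0,0,0,0,0],
    [-0.1,0,0,0,0,0,0],
    [0.1,0,0,0,0,0,0],
    [0.3,0,0,0,0,0,0],
    [0.4,0,0,0,0,0,0],
    [0.4,0,0,0,0,0,0],
    [0.4,0,0,0,0,0,0]
  ]
}}

```text
clock: 8.22
tcp_pos: [0.6243, -0.2136, 0.0492]
orientation: [-3.142, -0.0, 1.797]
contact_force: [-0.1, 0.5, -0.6]
finger_gap: 0.0597
grasp_force: 0.0
```

Released. Next I'll go straight up, then back away so the cameras have a clear view.

Emit:
{"fn": "play_rows", "kwargs": {
  "targets": [
    [0.4,0,0,0.01,0,0,0],
    [0.4,0,0,0.02,0,0,0],
    [0.4,0,0,0.03,0,0,0],
    [0.4,0,0,0.04,0,0,0],
    [0.4,0,0,0.04,0,0,0],
    [0.4,-0.03,0,0.02,0,0,0],
    [0.4,-0.04,0,0,0,0,0],
    [0.4,-0.04,0,0,0,0,0],
    [0.4,-0.04,0,0,0,0,0],
    [0.4,-0.03,0,0,0,0,0],
    [0.4,0,0,0,0,0,0],
    [0.4,0,0,0,0,0,0]
  ]
}}

```text
clock: 9.22
tcp_pos: [0.4435, -0.2138, 0.2109]
orientation: [3.139, 0.002, 1.796]
contact_force: [1.1, -0.5, 0.1]
finger_gap: 0.0599
grasp_force: 0.0
```

```bash
python3 ax.py; ls pics
python3 - <<'E'
import cv2,glob,numpy as np
g=lambda n:cv2.imread(sorted(glob.glob(f'pics/{n}_*.png'),key=lambda s:float(s.split('_')[1][:-4]))[-1])
rs=lambda i:cv2.resize(i,(390,420),interpolation=cv2.INTER_CUBIC)
cv2.imwrite('pics/final.png',np.hstack([rs(g('top')[90:230,290:420]),rs(g('side')[70:210,180:310])]))
E
```

```text
9.2167 [ 0.44346222 -0.21376014  0.21093269] [ 1.08388924 -0.48899363  0.08298904] [-0.03670879 -0.05262457  0.00599791]
top 1 inner 27 tx [-0.0043 -0.0005  0.0041] ty 0.0456 0.0549 z95 0.0735
top 1 outer 22 tx [-0.004   0.0001  0.0041] ty 0.066 0.0741 z95 0.0706
top -1 inner 19 tx [-0.0035 -0.0002  0.0039] ty -0.0547 -0.0454 z95 0.0713
top -1 outer 12 tx [-0.0049 -0.002   0.0022] ty -0.0712 -0.0664 z95 0.0703
side 1 inner 24 tx [-0.0047 -0.0015  0.0044] ty 0.0455 0.0536 z95 0.0729
side 1 outer 18 tx [-0.0046 -0.0007  0.0042] ty 0.0666 0.0768 z95 0.0689
side -1 outer 6 tx [-0.0031 -0.0006  0.0026] ty -0.0763 -0.0661 z95 0.0687
wrist 1 inner 133 tx [-0.005  -0.0021  0.0044] ty 0.045 0.0549 z95 0.0737
wrist 1 outer 90 tx [-0.0049 -0.0024  0.0028] ty 0.0662 0.0734 z95 0.0697
wrist -1 inner 61 tx [-0.0048 -0.0022  0.0029] ty -0.0549 -0.0453 z95 0.0704
wrist -1 outer 38 tx [-0.0048 -0.002   0.0034] ty -0.0716 -0.0661 z95 0.0699
crop1.png
over.png
side0.npz
side0.png
side2.png
side_6.98.png
side_9.22.png
top0.npz
top0.png
top2.png
top_6.98.png
top_9.22.png
wrist1.npz
wrist1.png
wrist3.png
wrist_6.98.png
wrist_9.22.png
```

View pics/final.png

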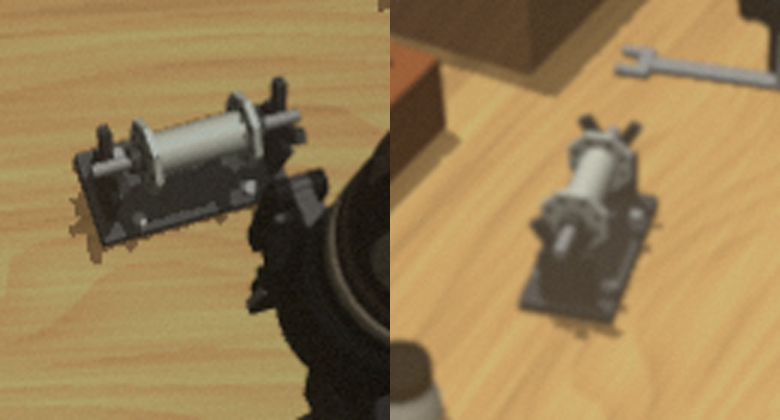

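The crops show the hub lying level in both notches: left crop ends at (110,168) and (290,120), right crop near end at (565,235). Both axle tops are at z≈0.070, which matches a seated axle, and the gripper is well clear. I'll hand it in.

```bash
python3 -c "
from cell import r
print(r.sign_off())"
```

```text
the job is handed in; nothing more can be done
None
```

The front hub is seated in the narrow cradle with both axle ends down in the V notches, released and at rest; I never touched the rear hub, and the job is handed in at about 9.4 s of robot time.

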